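# Zero the bench comparator on the master block and swap in the spacer

## Robot

A 7-joint arm with a two-finger parallel gripper is mounted at the origin on the work surface. World frame = base frame: x ahead of the robot, y to its left, z up, the work surface at z = 0. Lengths are in m, angles in rad, forces in N, time in s.
With the tool pointing down it reaches from about 0.4 to 0.85 m from the base axis. Payload 4.4 kg.
Tool frame: the origin (TCP) lies midway between the tips of the shut fingers; the grasp point (between the pads) lies 19 mm behind it; z points along the fingers, y is the line along which they close (so a half turn about z gives the same grasp; the last joint's range is limited). The gripper opens to 94 mm and grips with 3 to 60 N. Pads are 16 mm wide; open, the fingers measure 119 mm over their backs; the gripper's body (75 mm by 177 mm) begins 78 mm behind the grasp point.
Start: joints at [-0.066, 0.628, 0.038, 1.517, -0.027, 0.996, -0.02], TCP at [0.65, 0, 0.205] pointing down, gripper open.
Joint ranges: [-3.06, 3.06], [-0.37, 2.12], [-1.25, 1.32], [0.18, 2.47], [-1.1, 4.24], [0.23, 1.98], [-2.94, 2.94]. Speed limits (rad/s): [2.57, 2.57, 3.14, 3.14, 3.14, 3.14, 3.14].

## Interface

Orientations are given as a 3x3 rotation matrix whose columns are the frame's x, y, z axes.
In Python, from bench import ctrl gives the robot as it stands. The module is installed in compiled form; this text tells all that it offers.
- The arm moves only by the tool jog_arm, never from a script. Its argument "deltas" is a list that holds one entry, the list of rows, each a list of 5 numbers: the gripper command: -1 is shut, 1 is fully open, values between are in proportion, then the shift along the world's x, y, z in mm, then the turn about the world's z in rad. In form: [[[jaw, x, y, z, roll], ...]]. A call has 1 to 12 rows; each row is the pose to reach, as a shift and turn from the pose commanded when the call began; what a row does not reach only later rows make up. A row lasts 1/10 s, in which the tool goes at most 50 mm and 8.59 degrees, less where a joint would pass 70% of its speed; a pose out of reach is approached as far as the arm can. A call with a gripper value outside its range is refused whole. The fingers move at their own pace and stop on an object; "grip_force" is the grip in N (left out, the last holds). Time passes only in rows, so rows that repeat a pose let the fingers close. It gives the time, the measured TCP pose, the force, the opening and the grip force at its end, in the units of the state.
- ctrl.get_obs(): the state, without advancing time (a new reading comes with each control period).
- ctrl.camera(name): name is "scene" or "side" or "wrist"; returns (picture, depth): 400x640x3 uint8, red, green, blue; 400x640 float32, m along the optical axis (not along the pixel's ray), 0 where there is no reading.
- ctrl.calibration(name): a dict with "camera_matrix" (3x3 intrinsics, pixels), "D" ([k1, k2, p1, p2, k3] as OpenCV has them; the pictures are not rectified), "extrinsics" (4x4, takes a point from camera to world coordinates). Camera axes: x right, y up, looking along -z (the intrinsics and any distortion apply to the point x, -y, -z); pixel columns grow to the right and rows downward; lengths in m; the calibration is good to about 2 mm. A picture is of the moment at which its call begins: read the wrist's pose just before it. calibration takes no time and is no camera call; for the wrist camera it gives the pose at the moment of the call.
- ctrl.finish_job(): hands the job in; it is judged then, once.
The state is a dict: "time": time; "joints": joint angles; "joint_vel": joint speeds; "joint_torque": joint torques, N m; "eef_pos": TCP position; "eef_rot": TCP orientation; "contact_force": force on the tool from outside, world axes, zero at the start; "wrist_torque": the same for the moment, N m; "grip_width": opening from 0.0 (shut) to 1.0 (fully open); "grip_force": force on a finger pad.
Only numpy, scipy, OpenCV 4.12 (cv2) and the standard library are available. Lean on these libraries where they do the work, as an engineer would, in place of code of your own. Each camera call takes 0.05 s, during which the arm holds its last target. There are 200 camera calls.

## Task

Load the plain steel master block into the bench comparator, flat in its cradle and square between the stop and the sprung plunger, let go of it, and turn the dial's bezel until its zero mark stands at the pointer. Then take the master out, set it back upright on the rubber pad, and load the stepped spacer in its place, so that the dial shows the spacer's error from the master. Be gentle: never ram or overdrive the plunger, ease each block home without banging or pressing it hard on the comparator, and leave the other things on the bench as they are.

Things in the scene. Friction and masses are not known exactly. Their poses are not given: they have to be found in the camera images.
- gauge: bench comparator, fixed to the table. Frame: x along the measuring axis from the stop towards the dial, z up, origin on the table under the axis. Grey base 212 x 90 mm, x = -111 to +101, 20 mm high, with a steel bed that carries a sliding cradle for the block. Tip of the plunger at rest at x = -8.5, dial centre at x = +55. All of it lies below 68 mm
- stop_nominal (a point): the cradle, 40 mm wide: a floor, a stop ledge 12 mm high (20 mm long) behind it, and 52 mm ahead of the stop's face a lip 9 mm high; the block sits on the floor between them. This point, fixed to the base, is the nominal top edge of the stop's face (it looks to +x), but the cradle is clamped anywhere within 5 mm either way along x, not measured: feel for it
- bed (a point): point at the height of the cradle's floor (24 mm above the table) on the measuring axis, fixed to the base, 25 mm ahead of the nominal stop: the master's underside centre comes to lie there, +-5 mm along x. Axes as the comparator's. A block lies with its long side along x; it is longer than the gap from stop to plunger (41.5 +-5 mm): the plunger must give way and then holds it to the stop
- plunger: sprung plunger, 6 mm rod, 8 mm ball tip, 18 mm above the cradle's floor; origin at the tip's end, x inward. 1.5 N at rest, 0.4 N more per mm, 16.5 mm travel (8.1 N); over 14 N spoils it. To load: hold the block level, resting lightly on the stop's top, slide it forward, its end face pushing the plunger back, until its rear drops off the ledge; lower to the floor, ease back, let go
- dial (a point): centre of the dial, which faces up, at the bezel's top, 64 mm above the table, 80 mm from point bed along x. Bezel: knurled steel ring 58 mm across, 10 mm high, that turns stiffly (0.05 N m) with the white face and its marks; the case below is 54 mm across, down to 31 mm above the table. Grip it from above with the fingers within 65 degrees of the comparator's y; it may take two grips
- bezel (a joint): angle of the bezel, rad, growing clockwise seen from above; it turns from -1.0 to 4.0. It stays where it is left. The zero mark is at the pointer when this equals joint needle
- needle (a joint): angle of the black pointer, rad, growing clockwise seen from above; driven by the plunger: 0 at rest (then pointing along the comparator's y), 0.1745 rad (10 degrees) per mm of plunger travel
- zero_mark (a point): middle of the zero mark, the one broad black bar (4 mm wide, 9 mm long) on the white face, 21 mm from the dial's centre; it turns with the bezel. The other marks are thin, one per mm
- needle_tip (a point): tip of the black pointer, 21 mm from the dial's centre
- master_center (a point): centre of the master, a plain solid steel block 50 mm long (x), 28 mm wide (y), 36 mm high (z), about 0.4 kg, standing upright on the pad; it may go in either way round
- master: the same master; origin at the centre of its underside
- spacer_center (a point): centre of the spacer, half-way up: stepped steel block with a screw hole in its top, 47.5 mm long (x), 32 mm high (z), about 0.29 kg; upper part 22 mm wide (y), foot flange 34 mm wide over the lowest 6 mm; stands on its flange; may go in either way round. 2.5 mm shorter than the master, so it should read 2.5 mm (0.44 rad) below zero
- spacer: the same spacer; origin at the centre of its underside
- pad: black rubber pad, 220 (x) x 230 (y) x 3 mm, fixed, origin at the centre of its underside; master and spacer stand on it
- tin: small round tin on the pad, 36 mm across, 16 mm high; leave alone
- tweezers: tweezers lying on the pad, 115 mm long; leave alone
- dish: covered culture dish, 90 mm across, 15 mm high; leave alone
- oil: small amber bottle, 28 mm across, 62 mm high; leave alone
- slidebox: grey slide box, 85 x 30 x 32 mm; leave alone
- objective: dark microscope objective standing on end, 32 mm across, 45 mm high; leave alone
- driver: screwdriver lying beyond the pad, 150 mm long; leave alone
Mind the look-alikes: they are no part of the job. What is shaped like the spacer but yellow is not meant.

How it is judged:
On the way, in this order (a step that is already met when the one before it is completed fails the run):
1. the master lies flat and square in the comparator, against the stop, with the plunger pushed back by it, and is let go (z of master_center in the frame of bed between 0.016 and 0.02 m and x of master_center in the frame of bed between -0.0075 and 0.0075 m and y of master_center in the frame of bed between -0.008 and 0.008 m and angle between master_center's own z axis and vertical below 0.05 rad and angle between the x axis of master_center and the x axis of bed, either way round below 0.06 rad and value of joint needle above 0.5 rad and contact force between the fingers and master below 0.1 N and linear speed of master below 0.01 m/s), for 0.2 s.
2. with the master still seated, the bezel's zero mark stands at the pointer (tip within 2.5 mm of the mark's middle) and the fingers are off the comparator (all of step 1 and contact force between the fingers and gauge below 0.1 N and horizontal distance between needle_tip and zero_mark below 0.0025 m), for 0.3 s.
At the end, for the whole second after the job is handed in: Spacer let go, flat (2 mm, 0.05 rad), square (0.06 rad) and central (8 mm) in the cradle, the plunger holding it to the stop; the zero kept, so the pointer tip is 5.6 to 12.6 mm from the zero mark; master upright and still on the pad (z of spacer_center in the frame of bed between 0.014 and 0.018 m and x of spacer_center in the frame of bed between -0.00875 and 0.00625 m and y of spacer_center in the frame of bed between -0.008 and 0.008 m and angle between each of spacer_center, master's own z axis and vertical below 0.05 rad and angle between the x axis of spacer_center and the x axis of bed, either way round below 0.06 rad and value of joint needle above 0.12 rad and contact force between the fingers and spacer below 0.1 N and linear speed of each of spacer, master below 0.01 m/s and contact force between the fingers and gauge below 0.1 N and horizontal distance between needle_tip and zero_mark between 0.0056 and 0.0126 m and x of master in the frame of pad between -0.11 and 0.11 m and y of master in the frame of pad between -0.115 and 0.115 m and z of master in the frame of pad between 0.001 and 0.005 m and contact force between the fingers and master below 0.1 N); the robot touches nothing.
It fails at once if over 14 N on the plunger (rammed, overdriven or loaded from above) (contact force between plunger and anything else above 14 N).
It fails at once if the master banged or pressed on to the comparator with over 40 N (contact force between master and gauge above 40 N).
It fails at once if the spacer banged or pressed on to the comparator with over 40 N (contact force between spacer and gauge above 40 N).
It fails at once if one of the other things on the bench moved by over 20 mm (distance of any of tin, tweezers, dish, oil, slidebox, objective, driver from where it was at the start of the episode above 0.02 m).
It also fails if it takes over 72 s, if anything falls off the work surface, if the arm or the gripper's body presses on something with over 40 N, if the wrist force passes 120 N, or if a joint passes its speed limit or range.

## Working session

There is one attempt and no reset: what is moved stays moved. The work goes in short steps, Python scripts to look and compute and a tool call to move; the robot and the scene stay as the last step left them, time stands still between calls to the robot, and variables do not carry over. Pictures are saved under pics/ and viewed, at most 10 in all, crops included, and the job is handed in when it is done.

Besides the shell and the picture viewer there is one more tool, called after "Request:" in YAML: its name, and indented under it one key for each argument. jog_arm: Moves the arm, as the interface text tells. Its arguments: {"type":"object","properties":{"deltas":{"type":"array","items":{"type":"array","items":{"type":"array","items":{"type":"number"}}}},"grip_force":{"type":"number"}},"required":["deltas"]}

```bash
mkdir -p pics
cat > h.py <<'E'
import numpy as np, cv2
from bench import ctrl
def shot(name,fn):
    c=ctrl.calibration(name); im,d=ctrl.camera(name)
    cv2.imwrite(f'pics/{fn}.png',im[:,:,::-1]); np.savez(f'pics/{fn}.npz',im=im,d=d,K=c['camera_matrix'],D=np.array(c['D'],float),E=c['extrinsics'])
def ray(f,u,v):
    p=cv2.undistortPoints(np.array([[[u,v]]],float),np.array(f['K'],float),f['D'])[0,0]
    return np.array([p[0],-p[1],-1.0])
def atz(f,u,v,z):
    E=f['E']; r=E[:3,:3]@ray(f,u,v); o=E[:3,3]; return o+r*(z-o[2])/r[2]
def dep(f,u,v):
    E=f['E']; return E[:3,:3]@(ray(f,u,v)*f['d'][int(v),int(u)])+E[:3,3]
def ld(fn): return dict(np.load(f'pics/{fn}.npz'))
E
python3 - <<'E'
from h import *
shot('scene','s0'); shot('wrist','w0')
o=ctrl.get_obs(); print(o)
for n in('scene','wrist','side'):print(n,ctrl.calibration(n))
E
```

```text
{'time': 0.1, 'joints': array([-0.06582543,  0.62926317,  0.03846596,  1.51822764, -0.02701321,
        0.9962991 , -0.0200055 ]), 'joint_vel': array([ 5.88608861e-04, -1.83152427e-03,  9.97450364e-04, -3.15207254e-03,
       -1.20427054e-05,  1.15557249e-04,  3.33135441e-04]), 'joint_torque': array([ 3.91938796e-03, -5.50791907e+01,  1.14763990e+00, -1.87118143e+01,
       -5.21624205e-02,  1.91878073e-02,  1.80005208e-05]), 'eef_pos': array([6.49418228e-01, 3.90715925e-05, 2.04653189e-01]), 'eef_rot': array([[ 3.48077553e-06,  9.99998591e-01, -1.67868952e-03],
       [ 1.00000000e+00, -3.51077503e-06, -1.78678386e-05],
       [-1.78737069e-05, -1.67868946e-03, -9.99998591e-01]]), 'contact_force': array([-0.63710319,  0.24864717,  0.97374754]), 'wrist_torque': array([-0.02680911,  0.02067365,  0.03516909]), 'grip_force': 0.0, 'grip_width': 0.9995208399831059}
scene {'camera_matrix': array([[420.34985133,   0.        , 325.13344722],
       [  0.        , 420.34985133, 199.19882612],
       [  0.        ,   0.        ,   1.        ]]), 'D': array([0.02333532, 0.        , 0.        , 
[... 615 characters left out ...]
      [ 0.00105451,  0.96447904,  0.26415728,  0.07808955],
       [-0.00237362, -0.26415426,  0.96447752,  0.38365441],
       [ 0.        ,  0.        ,  0.        ,  1.        ]])}
side {'camera_matrix': array([[361.24787028,   0.        , 314.21038668],
       [  0.        , 361.24787028, 204.18098433],
       [  0.        ,   0.        ,   1.        ]]), 'D': array([-0.01278775,  0.        ,  0.        ,  0.        ,  0.        ]), 'extrinsics': array([[-0.86263196,  0.28934747, -0.41490256,  0.06565339],
       [-0.50580256, -0.50227819,  0.70134185,  0.74631484],
       [-0.00546502,  0.81485868,  0.57963391,  0.72134062],
       [ 0.        ,  0.        ,  0.        ,  1.        ]])}
```

View pics/s0.png

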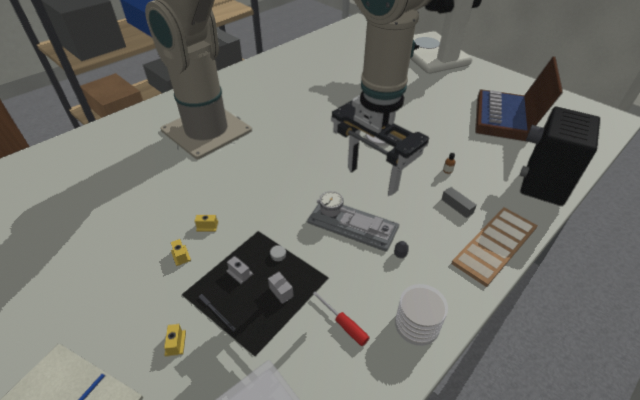

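View pics/w0.png

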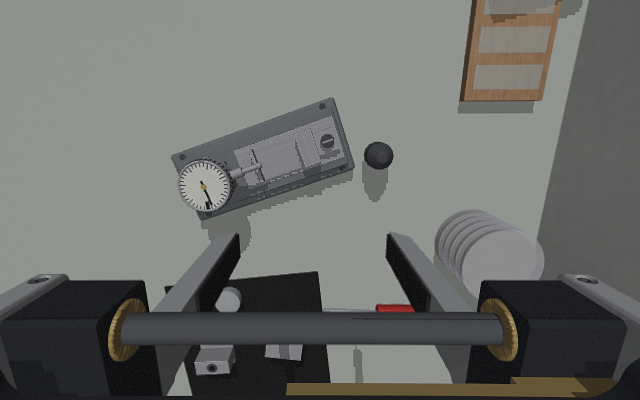

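The scene view shows the comparator at (350,222), the spacer with its hole at (238,268), the master at (281,287), the tin at (278,253) and tweezers at (217,312), all on the pad. In the wrist view the dial is at (204,186), with the cradle to its right at about (280,155). The base corners are at (172,155), (333,98), (354,165) and (200,220).

Run:
```python
from h import *
f=ld('w0')
np.set_printoptions(precision=4,suppress=True)
c=[atz(f,*p,.02) for p in((172,155),(333,98),(354,165),(200,220))]
for q in c: print(q)
print('center',np.mean(c,0)); 
print('dial',atz(f,204,186,.064), dep(f,210,180))
print('bed',dep(f,280,155))
s=ld('s0')
print('spacer top',atz(s,238,263,.035),dep(s,235,264)); print('master top',atz(s,280,280,.039),dep(s,281,281))
for p in((259,233),(328,280),(255,347),(184,292)): print('pad',atz(s,*p,.003))
im=f['im'][80:240,150:400][:,:,::-1]; a=cv2.resize(im,None,fx=3,fy=3,interpolation=cv2.INTER_CUBIC); 
im=s['im'][235:325,190:320][:,:,::-1]; b=cv2.resize(im,None,fx=4,fy=4,interpolation=cv2.INTER_CUBIC)
cv2.imwrite('pics/c1.png',a)
```

```text
[0.4811 0.0386 0.02  ]
[0.673  0.1037 0.02  ]
[0.6999 0.0271 0.02  ]
[ 0.5065 -0.0434  0.02  ]
center [0.5902 0.0315 0.02  ]
dial [0.5321 0.0102 0.064 ] [0.539  0.0167 0.0635]
bed [0.6109 0.0393 0.0226]
spacer top [ 0.5042 -0.2559  0.035 ] [ 0.5015 -0.262   0.0347]
master top [ 0.6042 -0.2222  0.039 ] [ 0.608  -0.2226  0.0397]
pad [ 0.4461 -0.1544  0.003 ]
pad [ 0.6587 -0.1333  0.003 ]
pad [ 0.6658 -0.3427  0.003 ]
pad [ 0.462  -0.3716  0.003 ]
```

View pics/c1.png

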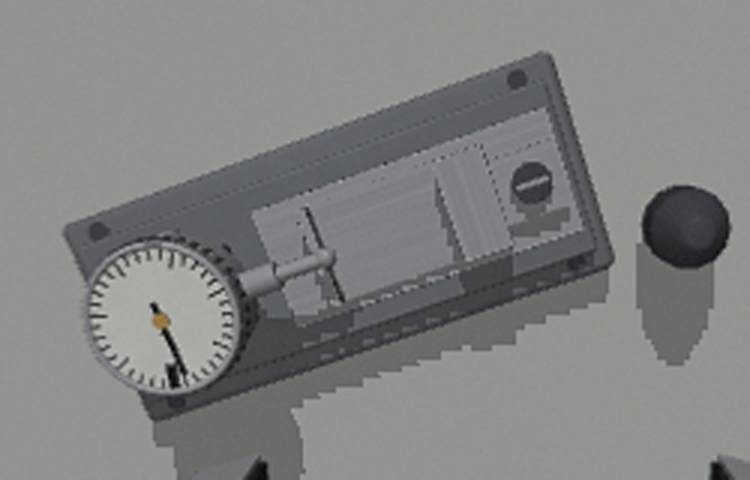

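The crop shows the dial centre at (160,320), the pointer toward (185,385) and the zero mark at (173,375). The cradle stop face is at about (447,220), the lip at (323,255) and the plunger tip at (332,257). I'll look at the pad next.

Request:
jog_arm:
  deltas:
    - [[1,-25,-40,0,0],[1,-50,-80,0,0],[1,-75,-120,0,0],[1,-95,-150,0,0],[1,-95,-150,0,0]]

```text
time: 0.6
eef_pos: [0.5511, -0.1564, 0.2054]
eef_rot: [[0.009, 1.0, -0.003], [1.0, -0.009, -0.003], [-0.003, -0.003, -1.0]]
contact_force: [0.5, -0.5, 0.1]
grip_width: 0.999
grip_force: 0.0
```

Run:
```python
from h import *
np.set_printoptions(precision=4,suppress=True)
shot('wrist','w1')
f=ld('w1');im=f['im'][:,:,::-1][200:380,150:450]
cv2.imwrite('pics/c2.png',cv2.resize(im,None,fx=2.6,fy=2.6,interpolation=cv2.INTER_CUBIC))
def cloud(f):
    v,u=np.mgrid[0:400,0:640]; p=cv2.undistortPoints(np.stack([u.ravel(),v.ravel()],1)[:,None].astype(float),f['K'],f['D'])[:,0]
    d=f['d'].ravel(); return np.stack([p[:,0]*d,-p[:,1]*d,-d],1)@f['E'][:3,:3].T+f['E'][:3,3]
g=ld('w0');P=cloud(g)
m=(P[:,2]>.014)&(P[:,2]<.03)&(P[:,0]>.45)&(P[:,0]<.71)&(P[:,1]>-.06)&(P[:,1]<.12)
# exclude objective etc by height/connected
q=P[m];M=np.zeros((400,640),np.uint8);M.ravel()[m]=1
n,l,st,_=cv2.connectedComponentsWithStats(M);k=1+np.argmax(st[1:,4]);q=P[(l.ravel()==k)]
print('base',cv2.minAreaRect((q[:,:2]*1000).astype(np.float32)))
m=(P[:,2]>.058)&(P[:,2]<.07)&(abs(P[:,0]-.532)<.04)&(abs(P[:,1]-.01)<.04);q=P[m];print('dial',cv2.minEnclosingCircle((q[:,:2]*1000).astype(np.float32)),q.mean(0))
P=cloud(f)
for nm,lo,hi,x,y in(('master',.034,.045,.605,-.222),('spacer',.03,.04,.504,-.259)):
    m=(P[:,2]>lo)&(P[:,2]<hi)&(abs(P[:,0]-x)<.04)&(abs(P[:,1]-y)<.04);q=P[m]
    print(nm,m.sum(),q.mean(0) if m.sum() else 0,cv2.minAreaRect((q[:,:2]*1000).astype(np.float32)) if m.sum() else 0)
```

```text
base ((588.6967163085938, 30.198471069335938), (207.04220581054688, 85.40997314453125), 19.446748733520508)
dial ((532.034912109375, 9.903214454650879), 29.603973388671875) [0.5329 0.0111 0.0642]
master 886 [ 0.6094 -0.223   0.0385] ((609.8013916015625, -223.89559936523438), (28.523778915405273, 50.133811950683594), 82.85295104980469)
spacer 626 [ 0.5081 -0.2553  0.0346] ((507.8844299316406, -256.11029052734375), (47.24099349975586, 22.74338722229004), 3.589881658554077)
```

View pics/c2.png

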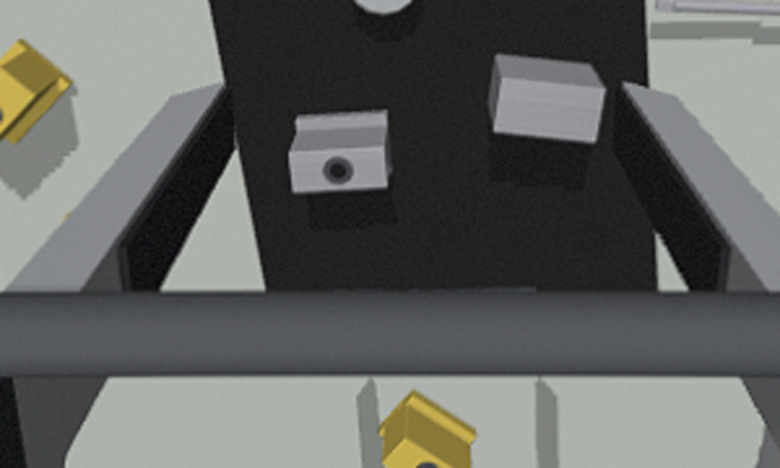

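The crop shows the spacer with its hole at (338,170) and the master at (548,108). Both fits match their given sizes. I'll go above the master and turn.

Request:
jog_arm:
  deltas:
    - [[0.2,10,-10,-20,-0.15],[0.2,20,-20,-40,-0.3],[0.2,30,-30,-60,-0.45],[0.2,40,-40,-80,-0.6],[0.2,50,-55,-100,-0.75],[0.2,55,-74,-120,-0.9],[0.2,55,-74,-120,-1.05],[0.2,55,-74,-120,-1.2],[0.2,55,-74,-120,-1.35],[0.2,55,-74,-120,-1.5],[0.2,55,-74,-120,-1.65],[0.2,55,-74,-120,-1.696]]

```text
time: 1.85
eef_pos: [0.6112, -0.2214, 0.0846]
eef_rot: [[0.992, -0.126, -0.0], [-0.126, -0.992, 0.001], [-0.0, -0.001, -1.0]]
contact_force: [-0.0, -0.0, 0.3]
grip_width: 0.599
grip_force: 0.0
```

Request:
jog_arm:
  deltas:
    - [[0.2,0,0,0,0],[0.2,0,0,0,0],[0.2,0,0,0,0]]

```text
time: 2.15
eef_pos: [0.6104, -0.2232, 0.0852]
eef_rot: [[0.992, -0.123, 0.0], [-0.123, -0.992, 0.001], [0.0, -0.001, -1.0]]
contact_force: [0.2, 0.3, -0.4]
grip_width: 0.595
grip_force: 0.0
```

Request:
jog_arm:
  deltas:
    - [[0.2,0,0,-35,0],[0.2,0,0,-60,0],[0.2,0,0,-68,0],[0.2,0,0,-68,0],[-1,0,0,-68,0],[-1,0,0,-68,0],[-1,0,0,-68,0],[-1,0,0,-68,0],[-1,0,0,-68,0],[-1,0,0,-68,0]]
  grip_force: 25

```text
time: 3.15
eef_pos: [0.6106, -0.2248, 0.0185]
eef_rot: [[0.992, -0.125, 0.002], [-0.125, -0.992, -0.001], [0.002, 0.001, -1.0]]
contact_force: [-0.9, -0.7, 5.6]
grip_width: 0.295
grip_force: 25.0
```

Request:
jog_arm:
  deltas:
    - [[-1,0,0,10,0],[-1,0,0,40,0],[-1,0,0,80,0],[-1,2,30,110,0.06],[-1,4,75,110,0.12],[-1,6,120,110,0.2],[-1,8,165,110,0.28],[-1,10,210,110,0.36],[-1,12,245,110,0.44],[-1,12,262,110,0.464],[-1,12,267,110,0.464],[-1,12,267,110,0.464]]

```text
time: 4.35
eef_pos: [0.6216, 0.0421, 0.1273]
eef_rot: [[0.944, 0.331, -0.001], [0.331, -0.944, -0.001], [-0.001, 0.001, -1.0]]
contact_force: [-0.8, -0.6, -3.2]
grip_width: 0.299
grip_force: 25.0
```

Request:
jog_arm:
  deltas:
    - [[-1,0,0,-20,0],[-1,0,0,-40,0],[-1,0,0,-45,0],[-1,0,0,-45,0],[-1,0,0,-45,0]]

```text
time: 4.85
eef_pos: [0.6227, 0.0414, 0.0832]
eef_rot: [[0.944, 0.33, 0.001], [0.33, -0.944, -0.001], [0.001, 0.001, -1.0]]
contact_force: [-0.0, -0.8, -3.3]
grip_width: 0.297
grip_force: 25.0
```

```bash
cat >> h.py <<'E'
def cloud(f):
    v,u=np.mgrid[0:400,0:640]; p=cv2.undistortPoints(np.stack([u.ravel(),v.ravel()],1)[:,None].astype(float),f['K'],f['D'])[:,0]
    d=f['d'].ravel(); return np.stack([p[:,0]*d,-p[:,1]*d,-d],1)@f['E'][:3,:3].T+f['E'][:3,3]
B=np.array([607.7,36.8]); A=np.deg2rad(19.4); GX=-np.array([np.cos(A),np.sin(A)]); GY=np.array([np.sin(A),-np.cos(A)])
def gau(p): d=np.asarray(p)[...,:2]*1000-B; return np.stack([d@GX,d@GY],-1)
E
python3 - <<'E'
from h import *
shot('scene','s1');shot('wrist','w2')
o=ctrl.get_obs();print(o['eef_pos'],np.rad2deg(np.arctan2(o['eef_rot'][1,1],o['eef_rot'][0,1])),gau(o['eef_pos']),o['contact_force'])
a=ld('s1')['im'][150:290,260:450][:,:,::-1];b=ld('w2')['im'][:,:,::-1]
a=cv2.resize(a,(475,350),interpolation=cv2.INTER_CUBIC)
c=np.zeros((600,640,3),np.uint8);c[:250,:475]=a[:250];c[250:600]=cv2.resize(b,(560,350))[:, :].copy() if 0 else cv2.copyMakeBorder(cv2.resize(b,(560,350)),0,0,0,80,0)
cv2.imwrite('pics/c3.png',c)
E
```

```text
[0.62289454 0.04229464 0.08354889] -70.64690093991399 [-16.1569375   -0.13563047] [-0.77547424 -0.36846881 -4.28583061]
```

View pics/c3.png

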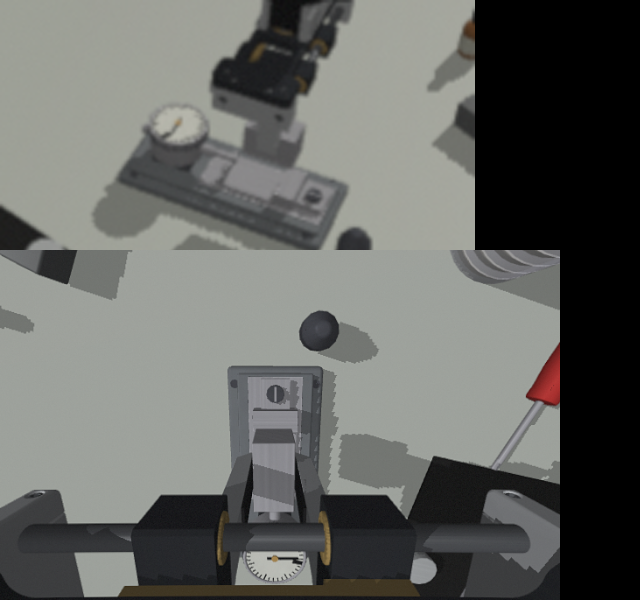

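The wrist view shows the block square over the cradle (block column 274, base centre column 275), with the dial visible at (275,558). I'll lower it towards the stop's top.

Request:
jog_arm:
  deltas:
    - [[-1,0,0,-15,0],[-1,0,0,-26,0],[-1,0,0,-29,0],[-1,0,0,-29,0],[-1,0,0,-29,0]]

```text
time: 5.45
eef_pos: [0.6222, 0.043, 0.0534]
eef_rot: [[0.943, 0.332, 0.0], [0.332, -0.943, -0.0], [0.0, 0.0, -1.0]]
contact_force: [0.6, -0.5, -3.7]
grip_width: 0.295
grip_force: 25.0
```

Request:
jog_arm:
  deltas:
    - [[-1,0,0,-0.5,0],[-1,0,0,-1,0],[-1,0,0,-1.5,0],[-1,0,0,-1.5,0]]

```text
time: 5.85
eef_pos: [0.622, 0.0431, 0.052]
eef_rot: [[0.943, 0.332, 0.0], [0.332, -0.943, 0.0], [0.0, -0.0, -1.0]]
contact_force: [-0.4, -0.8, -3.7]
grip_width: 0.296
grip_force: 25.0
```

Request:
jog_arm:
  deltas:
    - [[-1,0,0,-0.5,0],[-1,0,0,-0.5,0],[-1,0,0,-0.5,0]]

```text
time: 6.15
eef_pos: [0.6221, 0.043, 0.0515]
eef_rot: [[0.943, 0.332, 0.0], [0.332, -0.943, 0.0], [0.0, 0.0, -1.0]]
contact_force: [1.0, 0.1, -4.2]
grip_width: 0.295
grip_force: 25.0
```

Request:
jog_arm:
  deltas:
    - [[-1,0,0,-0.5,0],[-1,0,0,-0.5,0],[-1,0,0,-0.5,0]]

```text
time: 6.45
eef_pos: [0.6221, 0.043, 0.0514]
eef_rot: [[0.943, 0.332, 0.0], [0.332, -0.943, 0.0], [0.0, -0.0, -1.0]]
contact_force: [-1.3, 0.5, 1.8]
grip_width: 0.296
grip_force: 25.0
```

Contact with the ledge felt (about 6 N). Sliding forward.

Request:
jog_arm:
  deltas:
    - [[-1,-2.5,-1.5,0.2,0],[-1,-5.3,-2.8,0.2,0],[-1,-8.2,-3.8,0.2,0],[-1,-8.2,-3.8,0.2,0],[-1,-8.2,-3.8,0.2,0]]

```text
time: 6.95
eef_pos: [0.614, 0.0389, 0.0514]
eef_rot: [[0.943, 0.332, 0.001], [0.332, -0.943, -0.0], [0.0, 0.0, -1.0]]
contact_force: [0.5, -0.5, 0.9]
grip_width: 0.296
grip_force: 25.0
```

Request:
jog_arm:
  deltas:
    - [[-1,-0.9,-0.3,0,0],[-1,-1.9,-0.7,0,0],[-1,-1.9,-0.7,0,0]]

```text
time: 7.25
eef_pos: [0.6127, 0.0386, 0.0514]
eef_rot: [[0.943, 0.332, 0.002], [0.332, -0.943, -0.0], [0.002, 0.001, -1.0]]
contact_force: [3.8, 0.2, 0.0]
grip_width: 0.295
grip_force: 25.0
```

Request:
jog_arm:
  deltas:
    - [[-1,-0.9,-0.3,0,0],[-1,-1.4,-0.5,0,0],[-1,-1.4,-0.5,0,0]]

```text
time: 7.55
eef_pos: [0.6108, 0.038, 0.0512]
eef_rot: [[0.943, 0.332, 0.001], [0.332, -0.943, -0.0], [0.001, 0.0, -1.0]]
contact_force: [4.1, 0.0, -1.8]
grip_width: 0.295
grip_force: 25.0
```

Request:
jog_arm:
  deltas:
    - [[-1,-0.9,-0.3,0,0],[-1,-0.9,-0.3,0,0],[-1,-0.9,-0.3,0,0]]

```text
time: 7.85
eef_pos: [0.6093, 0.0379, 0.0509]
eef_rot: [[0.943, 0.332, -0.0], [0.332, -0.943, 0.0], [-0.0, -0.0, -1.0]]
contact_force: [4.2, 1.0, -3.3]
grip_width: 0.297
grip_force: 25.0
```

Request:
jog_arm:
  deltas:
    - [[-1,-0.9,-0.3,0,0],[-1,-0.9,-0.3,0,0],[-1,-0.9,-0.3,0,0]]

```text
time: 8.15
eef_pos: [0.6086, 0.0376, 0.051]
eef_rot: [[0.943, 0.332, -0.0], [0.332, -0.943, 0.0], [-0.0, -0.0, -1.0]]
contact_force: [4.5, 1.1, -4.9]
grip_width: 0.296
grip_force: 25.0
```

Request:
jog_arm:
  deltas:
    - [[-1,0,0,-0.5,0],[-1,0,0,-1,0],[-1,0,0,-1,0]]

```text
time: 8.45
eef_pos: [0.6087, 0.0376, 0.0501]
eef_rot: [[0.943, 0.332, -0.0], [0.332, -0.943, 0.0], [-0.0, -0.0, -1.0]]
contact_force: [3.7, 1.1, -4.5]
grip_width: 0.298
grip_force: 25.0
```

Request:
jog_arm:
  deltas:
    - [[-1,0,0,-0.5,0],[-1,0,0,-0.5,0],[-1,0,0,-0.5,0]]

```text
time: 8.75
eef_pos: [0.6086, 0.0375, 0.0496]
eef_rot: [[0.943, 0.332, -0.0], [0.332, -0.943, 0.0], [-0.0, -0.0, -1.0]]
contact_force: [3.2, 2.0, -3.6]
grip_width: 0.299
grip_force: 25.0
```

Request:
jog_arm:
  deltas:
    - [[-1,0.3,0.1,-0.3,0],[-1,0.3,0.1,-1,0],[-1,0.3,0.1,-2,0],[-1,0.3,0.1,-2,0]]

```text
time: 9.15
eef_pos: [0.6088, 0.0374, 0.0474]
eef_rot: [[0.943, 0.332, -0.0], [0.332, -0.943, -0.0], [-0.0, 0.0, -1.0]]
contact_force: [4.4, 1.5, -4.7]
grip_width: 0.296
grip_force: 25.0
```

Request:
jog_arm:
  deltas:
    - [[-1,0,0,-1,0],[-1,0,0,-2,0],[-1,0,0,-3,0],[-1,0,0,-3,0]]

```text
time: 9.55
eef_pos: [0.6088, 0.0374, 0.0444]
eef_rot: [[0.943, 0.332, -0.0], [0.332, -0.943, -0.0], [-0.0, 0.0, -1.0]]
contact_force: [4.0, 0.8, -4.3]
grip_width: 0.295
grip_force: 25.0
```

Request:
jog_arm:
  deltas:
    - [[-1,0,0,-1.5,0],[-1,0,0,-3,0],[-1,0,0,-4.2,0],[-1,0,0,-4.2,0]]

```text
time: 9.95
eef_pos: [0.6088, 0.0375, 0.0401]
eef_rot: [[0.943, 0.332, -0.0], [0.332, -0.943, -0.0], [-0.001, -0.0, -1.0]]
contact_force: [3.5, 0.7, -5.0]
grip_width: 0.297
grip_force: 25.0
```

Request:
jog_arm:
  deltas:
    - [[-1,0,0,-0.4,0],[-1,0,0,-0.8,0],[-1,0,0,-0.8,0]]

```text
time: 10.25
eef_pos: [0.609, 0.0376, 0.0397]
eef_rot: [[0.943, 0.332, 0.0], [0.332, -0.943, 0.0], [0.0, -0.0, -1.0]]
contact_force: [3.9, 1.7, -2.5]
grip_width: 0.293
grip_force: 25.0
```

Request:
jog_arm:
  deltas:
    - [[-1,0.5,0.2,-0.1,0],[-1,0.9,0.3,-0.1,0],[-1,0.9,0.3,-0.1,0]]

```text
time: 10.55
eef_pos: [0.6099, 0.0378, 0.0396]
eef_rot: [[0.943, 0.332, -0.0], [0.332, -0.943, 0.0], [-0.0, -0.0, -1.0]]
contact_force: [3.0, 1.1, -2.6]
grip_width: 0.294
grip_force: 25.0
```

Request:
jog_arm:
  deltas:
    - [[-1,0.5,0.2,0,0],[-1,0.5,0.2,0,0],[-1,0.5,0.2,0,0]]

```text
time: 10.85
eef_pos: [0.6103, 0.038, 0.0396]
eef_rot: [[0.943, 0.332, -0.0], [0.332, -0.943, -0.0], [-0.0, -0.0, -1.0]]
contact_force: [3.0, 0.7, -2.8]
grip_width: 0.298
grip_force: 25.0
```

Request:
jog_arm:
  deltas:
    - [[-1,0.5,0.2,0,0],[-1,0.5,0.2,0,0],[-1,0.5,0.2,0,0]]

```text
time: 11.15
eef_pos: [0.6106, 0.0381, 0.0395]
eef_rot: [[0.943, 0.332, -0.001], [0.332, -0.943, -0.0], [-0.001, -0.0, -1.0]]
contact_force: [1.6, 0.9, -2.8]
grip_width: 0.297
grip_force: 25.0
```

Request:
jog_arm:
  deltas:
    - [[-1,0.5,0.2,0,0],[-1,0.5,0.2,0,0],[-1,0.5,0.2,0,0]]

```text
time: 11.45
eef_pos: [0.6106, 0.0381, 0.0395]
eef_rot: [[0.943, 0.332, -0.001], [0.332, -0.943, -0.0], [-0.001, -0.0, -1.0]]
contact_force: [0.1, 0.1, -0.4]
grip_width: 0.294
grip_force: 25.0
```

The block is against the stop. Letting go and rising.

Request:
jog_arm:
  deltas:
    - [[-0.2,0,0,0,0],[0.1,0,0,0,0],[0.1,0,0,0,0],[0.1,0,0,0,0],[0.1,0,0,25,0],[0.3,0,0,60,0],[0.5,-5,-2,100,0],[0.5,-5,-2,100,0],[0.5,-5,-2,100,0]]

```text
time: 12.35
eef_pos: [0.6068, 0.0366, 0.1405]
eef_rot: [[0.943, 0.332, 0.002], [0.332, -0.943, 0.001], [0.002, 0.0, -1.0]]
contact_force: [0.0, 0.1, 0.0]
grip_width: 0.75
grip_force: 0.0
```

Run:
```python
from h import *
np.set_printoptions(precision=4,suppress=True)
shot('wrist','w3');f=ld('w3');P=cloud(f)
def fit(nm,lo,hi,x,y,r=.045):
    m=(P[:,2]>lo)&(P[:,2]<hi)&(abs(P[:,0]-x)<r)&(abs(P[:,1]-y)<r);q=P[m];print(nm,m.sum(),q.mean(0),cv2.minAreaRect((q[:,:2]*1000).astype(np.float32)))
fit('master',.055,.063,.61,.038);fit('dial',.058,.07,.532,.01)
# project dial centre
E=f['E'];c=E[:3,:3].T@(np.array([.5323,.0102,.064])-E[:3,3]);uv=cv2.projectPoints(np.array([[c[0],-c[1],-c[2]]]),np.zeros(3),np.zeros(3),f['K'],f['D'])[0][0,0];print(uv)
u,v=map(int,uv);u=min(max(u,100),539);v=min(v,319)
im=f['im'][v-80:v+80,u-100:u+100][:,:,::-1];print(u-100,v-80);cv2.imwrite('pics/c4.png',cv2.resize(im,None,fx=3.7,fy=3.7,interpolation=cv2.INTER_CUBIC))
```

```text
master 1670 [0.6111 0.0395 0.0597] ((610.3994750976562, 39.01652145385742), (49.68455505371094, 27.744781494140625), 18.811254501342773)
dial 2534 [0.5357 0.0113 0.0641] ((535.7822265625, 11.346012115478516), (51.020198822021484, 59.01789093017578), 19.715251922607422)
[313.4631 291.4261]
213 211
```

View pics/c4.png

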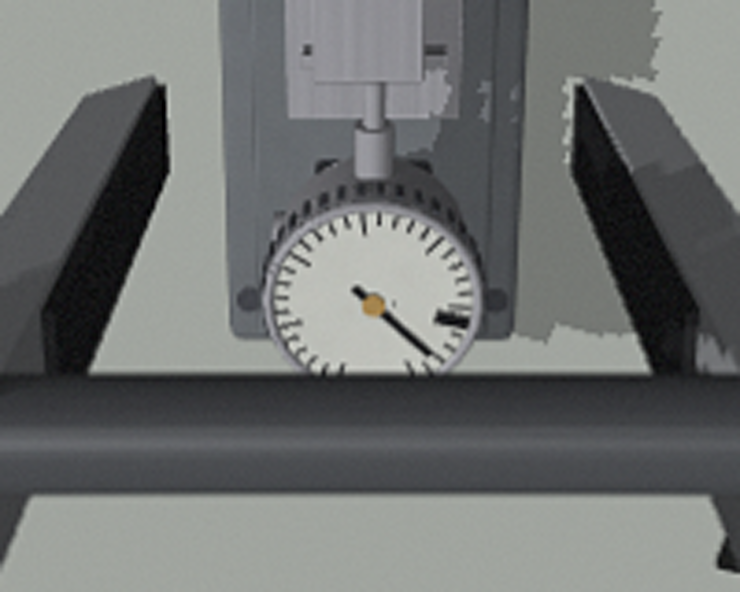

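The crop shows the master seated. The dial centre is at (374,305), the pointer tip at (431,353) and the zero mark's middle at (453,320).

Run:
```python
from h import *
f=ld('w3')
p=[atz(f,213+x/3.7,211+y/3.7,.063)[:2]*1000 for x,y in((374,305),(431,353),(453,320))]
c,n,z=p;print(c,np.hypot(*(n-c)),np.hypot(*(z-c)))
an=[np.arctan2((q-c)[1],(q-c)[0]) for q in(n,z)];g=np.arctan2(GY[1],GY[0])
print('needle',g-an[0],'bezel',g-an[1],'turn cw',an[1]-an[0])
```

```text
[529.8763469    8.70652934] 20.6968254999332 21.10336506760645
needle 0.756405624709412 bezel 0.2088020957214478 turn cw 0.5476035289879642
```

Request:
jog_arm:
  deltas:
    - [[0.7,-25,-9,0,0.1],[0.7,-50,-18,0,0.2],[0.7,-75,-27,0,0.3],[0.7,-75,-27,-10,0.3],[0.7,-75,-27,-30,0.3],[0.7,-75,-27,-30,0.3]]
  grip_force: 15

```text
time: 13.0
eef_pos: [0.5295, 0.0099, 0.1066]
eef_rot: [[0.803, 0.596, -0.006], [0.596, -0.803, -0.0], [-0.005, -0.003, -1.0]]
contact_force: [-0.4, 0.2, -0.1]
grip_width: 0.851
grip_force: 0.0
```

Request:
jog_arm:
  deltas:
    - [[0.7,0,0,-25,0],[0.7,0,0,-50,0],[0.7,0,0,-68,0],[0.7,0,0,-68,0],[0.7,0,0,-68,0]]

```text
time: 13.5
eef_pos: [0.5316, 0.0095, 0.0414]
eef_rot: [[0.803, 0.596, -0.001], [0.596, -0.803, -0.0], [-0.001, -0.0, -1.0]]
contact_force: [-0.4, 0.0, 0.3]
grip_width: 0.851
grip_force: 0.0
```

Close, then turn clockwise by 0.55.

Request:
jog_arm:
  deltas:
    - [[0.3,0,0,0,0],[0,0,0,0,0],[-1,0,0,0,0],[-1,0,0,0,0],[-1,0,0,0,0],[-1,0,0,0,0]]

```text
time: 14.1
eef_pos: [0.532, 0.0095, 0.0423]
eef_rot: [[0.803, 0.596, 0.001], [0.596, -0.803, 0.0], [0.001, 0.001, -1.0]]
contact_force: [0.4, 0.3, 5.3]
grip_width: 0.612
grip_force: 15.0
```

Request:
jog_arm:
  deltas:
    - [[-1,0,0,0,-0.08],[-1,0,0,0,-0.16],[-1,0,0,0,-0.24],[-1,0,0,0,-0.32],[-1,0,0,0,-0.4],[-1,0,0,0,-0.48],[-1,0,0,0,-0.55],[-1,0,0,0,-0.55],[-1,0,0,0,-0.55],[-1,0,0,0,-0.55]]

```text
time: 15.1
eef_pos: [0.5323, 0.0088, 0.0423]
eef_rot: [[0.996, 0.088, 0.002], [0.088, -0.996, -0.001], [0.002, 0.001, -1.0]]
contact_force: [-0.7, -1.3, 5.1]
grip_width: 0.611
grip_force: 15.0
```

Request:
jog_arm:
  deltas:
    - [[0,0,0,0,0],[0.5,0,0,0,0],[0.7,0,0,0,0],[0.7,0,0,0,0],[0.7,0,0,30,0],[0.7,0,0,70,0],[0.7,20,8,98,0.08],[0.7,45,17,98,0.17],[0.7,75,27,98,0.25],[0.7,75,27,98,0.25],[0.7,75,27,98,0.25]]

```text
time: 16.2
eef_pos: [0.6058, 0.0365, 0.1389]
eef_rot: [[0.943, 0.332, -0.002], [0.332, -0.943, -0.0], [-0.001, -0.0, -1.0]]
contact_force: [0.5, 0.4, -0.5]
grip_width: 0.848
grip_force: 0.0
```

Run:
```python
from h import *
shot('wrist','w4');f=ld('w4')
im=f['im'][211:371,213:413][:,:,::-1];cv2.imwrite('pics/c5.png',cv2.resize(im,None,fx=3.7,fy=3.7,interpolation=cv2.INTER_CUBIC))
P=cloud(f);m=(P[:,2]>.055)&(P[:,2]<.063)&(abs(P[:,0]-.61)<.045)&(abs(P[:,1]-.038)<.045);q=P[m];print(q.mean(0),cv2.minAreaRect((q[:,:2]*1000).astype(np.float32)));print(ctrl.get_obs()['eef_pos'])
```

```text
[0.61152388 0.03951608 0.05972616] ((610.6724243164062, 39.17731475830078), (49.318572998046875, 28.056026458740234), 19.662002563476562)
[0.60518132 0.03600071 0.13896223]
```

View pics/c5.png

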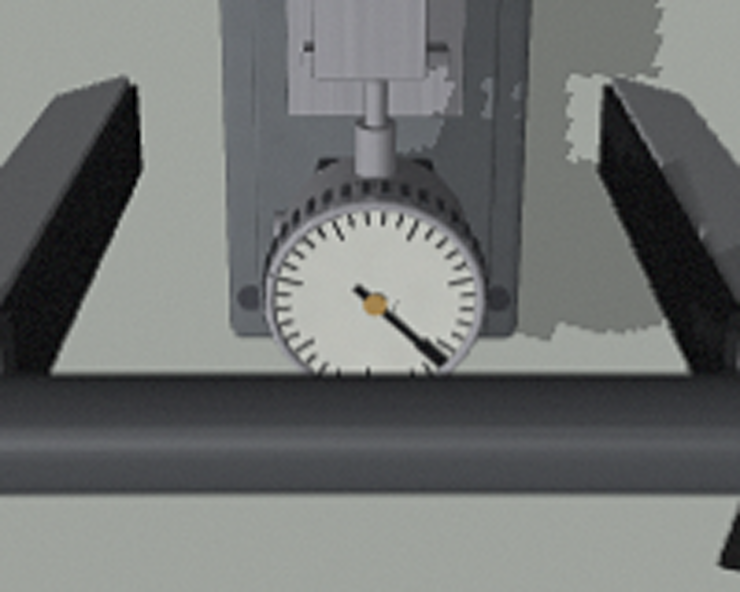

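The zero mark stands under the pointer, both along the line from (375,303) to (435,355). Now to take the master out.

Request:
jog_arm:
  deltas:
    - [[0.2,2,1,-25,0],[0.2,5,2,-60,0],[0.2,5,2,-85,0],[0.2,5,2,-98,0],[0.2,5,2,-98,0],[0.2,5,2,-98,0]]
  grip_force: 25

```text
time: 16.85
eef_pos: [0.6116, 0.038, 0.0423]
eef_rot: [[0.943, 0.332, 0.001], [0.332, -0.943, -0.0], [0.001, 0.0, -1.0]]
contact_force: [0.2, -0.1, 0.3]
grip_width: 0.601
grip_force: 0.0
```

Request:
jog_arm:
  deltas:
    - [[-0.2,0,0,0,0],[-1,0,0,0,0],[-1,0,0,0,0],[-1,0,0,0,0],[-1,0,0,0,0],[-1,0,0,1,0],[-1,0,0,1,0]]

```text
time: 17.55
eef_pos: [0.6117, 0.0386, 0.0424]
eef_rot: [[0.943, 0.332, 0.001], [0.332, -0.943, 0.0], [0.0, 0.0, -1.0]]
contact_force: [1.5, 0.7, -2.3]
grip_width: 0.297
grip_force: 25.0
```

Request:
jog_arm:
  deltas:
    - [[-1,0,0,2,0],[-1,0,0,5,0],[-1,0,0,9,0],[-1,0,0,14,0],[-1,0,0,15,0],[-1,5,2,15,0],[-1,12,4,15,0],[-1,16,6,18,0],[-1,16,6,40,0],[-1,16,6,80,0],[-1,16,6,95,0]]

```text
time: 18.65
eef_pos: [0.6291, 0.044, 0.1405]
eef_rot: [[0.943, 0.332, 0.004], [0.332, -0.943, -0.0], [0.004, 0.002, -1.0]]
contact_force: [1.2, -0.7, -3.0]
grip_width: 0.299
grip_force: 25.0
```

Request:
jog_arm:
  deltas:
    - [[-1,-2,-30,0,-0.06],[-1,-4,-75,0,-0.12],[-1,-7,-120,0,-0.2],[-1,-10,-165,0,-0.28],[-1,-14,-210,0,-0.36],[-1,-17,-250,0,-0.44],[-1,-17,-269,0,-0.464],[-1,-17,-269,-40,-0.464],[-1,-17,-269,-80,-0.464],[-1,-17,-269,-108,-0.464],[-1,-17,-269,-110,-0.464],[-1,-17,-269,-110,-0.464]]

```text
time: 19.85
eef_pos: [0.6103, -0.224, 0.0271]
eef_rot: [[0.992, -0.124, -0.001], [-0.124, -0.992, 0.001], [-0.001, -0.0, -1.0]]
contact_force: [0.4, 0.3, -3.0]
grip_width: 0.297
grip_force: 25.0
```

Request:
jog_arm:
  deltas:
    - [[-1,0,0,-3,0],[-1,0,0,-5,0],[-1,0,0,-6,0],[-1,0,0,-6,0]]

```text
time: 20.25
eef_pos: [0.6108, -0.2245, 0.0222]
eef_rot: [[0.992, -0.125, 0.001], [-0.125, -0.992, -0.0], [0.001, 0.0, -1.0]]
contact_force: [-0.4, -0.1, -3.4]
grip_width: 0.294
grip_force: 25.0
```

Request:
jog_arm:
  deltas:
    - [[-1,0,0,-0.5,0],[-1,0,0,-0.7,0],[-1,0,0,-0.7,0]]

```text
time: 20.55
eef_pos: [0.6105, -0.2246, 0.0212]
eef_rot: [[0.992, -0.125, 0.0], [-0.125, -0.992, -0.0], [0.0, -0.0, -1.0]]
contact_force: [0.3, 1.1, -2.1]
grip_width: 0.294
grip_force: 25.0
```

Request:
jog_arm:
  deltas:
    - [[-1,0,0,-0.5,0],[-1,0,0,-0.5,0],[-1,0,0,-0.5,0]]

```text
time: 20.85
eef_pos: [0.6105, -0.2246, 0.0211]
eef_rot: [[0.992, -0.125, 0.0], [-0.125, -0.992, 0.0], [0.0, -0.0, -1.0]]
contact_force: [-2.4, 1.3, 6.8]
grip_width: 0.294
grip_force: 25.0
```

Request:
jog_arm:
  deltas:
    - [[-0.2,0,0,0.4,0],[0.2,0,0,0.4,0],[0.2,0,0,0.4,0],[0.2,0,0,0.4,0],[0.2,0,0,35,0],[0.2,0,0,70,0.05],[0.2,-35,-10,70,0.1],[0.2,-75,-25,70,0.188],[0.2,-102.5,-31.5,70,0.188],[0.2,-102.5,-31.5,70,0.188],[0.2,-102.5,-31.5,70,0.188]]

```text
time: 21.95
eef_pos: [0.5082, -0.2564, 0.0907]
eef_rot: [[0.998, 0.062, 0.001], [0.062, -0.998, -0.0], [0.001, 0.0, -1.0]]
contact_force: [0.4, -0.4, -0.0]
grip_width: 0.602
grip_force: 0.0
```

Run:
```python
from h import *
shot('scene','s2');shot('wrist','w5');f=ld('w5');P=cloud(f);print(ctrl.get_obs()['eef_pos'])
for nm,lo,hi,x,y in(('master',.034,.045,.609,-.223),('spacer',.03,.038,.507,-.256)):
    m=(P[:,2]>lo)&(P[:,2]<hi)&(abs(P[:,0]-x)<.04)&(abs(P[:,1]-y)<.035);q=P[m];print(nm,m.sum(),cv2.minAreaRect((q[:,:2]*1000).astype(np.float32)),q[:,2].mean())
cv2.imwrite('pics/c6.png',f['im'][:,:,::-1])
```

```text
[ 0.50946907 -0.25558794  0.09035685]
master 2889 ((608.8192749023438, -223.00413513183594), (28.077556610107422, 50.23257064819336), 82.64202117919922) 0.038709870173401766
spacer 1491 ((508.06927490234375, -256.927001953125), (47.77692794799805, 21.69167137145996), 3.1467950344085693) 0.034763642866811474
```

View pics/c6.png

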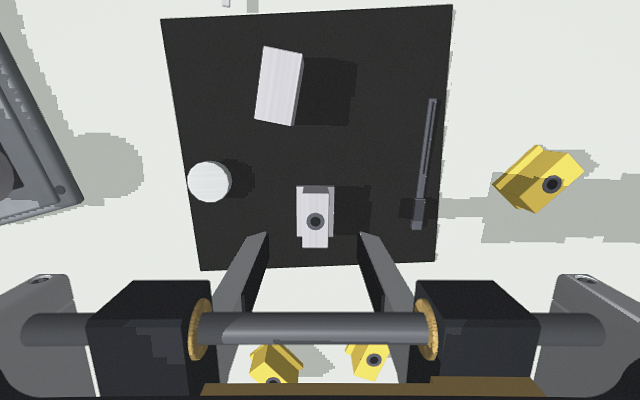

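The master stands upright on the pad at (278,87), and the spacer at (315,220) is between the fingers.

Request:
jog_arm:
  deltas:
    - [[0.2,-1,0,-35,0],[0.2,-1,0,-62,0],[0.2,-1,0,-72,0],[0.2,-1,0,-72,0],[0.2,-1,0,-72,0],[-1,-1,0,-72,0],[-1,-1,0,-72,0],[-1,-1,0,-72,0],[-1,-1,0,-72,0],[-1,-1,0,-72,0],[-1,-1,0,-72,0]]

```text
time: 23.15
eef_pos: [0.5073, -0.2567, 0.0188]
eef_rot: [[0.998, 0.062, 0.001], [0.062, -0.998, -0.001], [0.001, 0.001, -1.0]]
contact_force: [0.4, -0.8, 2.7]
grip_width: 0.231
grip_force: 25.0
```

Request:
jog_arm:
  deltas:
    - [[-1,0,0,10,0],[-1,0,0,45,0],[-1,0,0,85,0],[-1,10,25,110,0.03],[-1,25,65,110,0.08],[-1,42,110,110,0.12],[-1,60,155,110,0.16],[-1,78,200,110,0.2],[-1,95,245,110,0.25],[-1,110,283,110,0.277],[-1,115.8,298.9,110,0.277],[-1,115.8,298.9,110,0.277]]

```text
time: 24.35
eef_pos: [0.6225, 0.047, 0.1278]
eef_rot: [[0.941, 0.338, -0.001], [0.338, -0.941, 0.002], [-0.001, -0.002, -1.0]]
contact_force: [-1.5, -0.2, -3.3]
grip_width: 0.235
grip_force: 25.0
```

Request:
jog_arm:
  deltas:
    - [[-1,0,0,-30,0],[-1,0,0,-55,0],[-1,0,0,-70,0],[-1,0,0,-74,0],[-1,0,0,-74,0],[-1,0,0,-74,0]]

```text
time: 24.95
eef_pos: [0.6235, 0.0421, 0.0555]
eef_rot: [[0.943, 0.332, 0.002], [0.332, -0.943, -0.0], [0.002, 0.001, -1.0]]
contact_force: [0.2, -0.0, -2.6]
grip_width: 0.232
grip_force: 25.0
```

Request:
jog_arm:
  deltas:
    - [[-1,0,0,-1.5,0],[-1,0,0,-2.5,0],[-1,0,0,-3,0],[-1,0,0,-3,0]]

```text
time: 25.35
eef_pos: [0.6229, 0.043, 0.0518]
eef_rot: [[0.943, 0.333, 0.001], [0.333, -0.943, 0.0], [0.001, 0.0, -1.0]]
contact_force: [0.9, -0.0, -0.8]
grip_width: 0.232
grip_force: 25.0
```

Request:
jog_arm:
  deltas:
    - [[-1,0,0,-0.4,0],[-1,0,0,-0.6,0],[-1,0,0,-0.6,0]]

```text
time: 25.65
eef_pos: [0.6229, 0.0429, 0.0517]
eef_rot: [[0.943, 0.333, 0.001], [0.333, -0.943, 0.0], [0.001, -0.0, -1.0]]
contact_force: [-2.6, 1.3, 5.2]
grip_width: 0.23
grip_force: 25.0
```

Request:
jog_arm:
  deltas:
    - [[-1,-2.5,-1.3,0.3,0],[-1,-5.3,-2.5,0.3,0],[-1,-8.6,-3.7,0.3,0],[-1,-8.6,-3.7,0.3,0],[-1,-8.6,-3.7,0.3,0]]

```text
time: 26.15
eef_pos: [0.6144, 0.0387, 0.0516]
eef_rot: [[0.943, 0.333, 0.001], [0.333, -0.943, -0.0], [0.001, 0.0, -1.0]]
contact_force: [0.3, -0.5, 5.6]
grip_width: 0.229
grip_force: 25.0
```

Request:
jog_arm:
  deltas:
    - [[-1,-0.9,-0.3,0,0],[-1,-1.4,-0.5,0,0],[-1,-1.4,-0.5,0,0]]

```text
time: 26.45
eef_pos: [0.6137, 0.0386, 0.0515]
eef_rot: [[0.943, 0.333, 0.002], [0.333, -0.943, -0.0], [0.002, 0.001, -1.0]]
contact_force: [2.6, -0.1, 4.9]
grip_width: 0.232
grip_force: 25.0
```

Request:
jog_arm:
  deltas:
    - [[-1,-0.9,-0.3,0,0],[-1,-0.9,-0.3,0,0],[-1,-0.9,-0.3,0,0]]

```text
time: 26.75
eef_pos: [0.6128, 0.0384, 0.0515]
eef_rot: [[0.943, 0.333, 0.002], [0.333, -0.943, 0.0], [0.002, 0.001, -1.0]]
contact_force: [2.2, 0.7, 5.0]
grip_width: 0.232
grip_force: 25.0
```

Request:
jog_arm:
  deltas:
    - [[-1,-0.9,-0.3,0,0],[-1,-0.9,-0.3,0,0],[-1,-0.9,-0.3,0,0]]

```text
time: 27.05
eef_pos: [0.6118, 0.0381, 0.0513]
eef_rot: [[0.943, 0.333, 0.002], [0.333, -0.943, 0.0], [0.002, 0.001, -1.0]]
contact_force: [4.4, 0.8, 4.7]
grip_width: 0.227
grip_force: 25.0
```

Request:
jog_arm:
  deltas:
    - [[-1,-0.9,-0.3,0,0],[-1,-0.9,-0.3,0,0],[-1,-0.9,-0.3,0,0]]

```text
time: 27.35
eef_pos: [0.6084, 0.0378, 0.0499]
eef_rot: [[0.943, 0.333, -0.003], [0.333, -0.943, -0.0], [-0.003, -0.001, -1.0]]
contact_force: [2.6, 1.0, -2.5]
grip_width: 0.233
grip_force: 25.0
```

Request:
jog_arm:
  deltas:
    - [[-1,-0.9,-0.3,0,0],[-1,-0.9,-0.3,0,0],[-1,-0.9,-0.3,0,0]]

```text
time: 27.65
eef_pos: [0.6085, 0.0378, 0.0506]
eef_rot: [[0.943, 0.333, -0.001], [0.333, -0.943, 0.0], [-0.001, -0.001, -1.0]]
contact_force: [3.5, 1.2, -3.2]
grip_width: 0.232
grip_force: 25.0
```

Request:
jog_arm:
  deltas:
    - [[-1,0,0,-1,0],[-1,0,0,-2,0],[-1,0,0,-3,0],[-1,0,0,-3,0]]

```text
time: 28.05
eef_pos: [0.609, 0.0372, 0.0479]
eef_rot: [[0.943, 0.333, -0.0], [0.333, -0.943, -0.0], [-0.0, 0.0, -1.0]]
contact_force: [3.0, 0.7, -4.1]
grip_width: 0.229
grip_force: 25.0
```

Request:
jog_arm:
  deltas:
    - [[-1,0,0,-1.5,0],[-1,0,0,-3,0],[-1,0,0,-5,0],[-1,0,0,-6.5,0],[-1,0,0,-6.5,0]]

```text
time: 28.55
eef_pos: [0.6088, 0.0374, 0.0412]
eef_rot: [[0.943, 0.333, -0.001], [0.333, -0.943, -0.0], [-0.001, -0.0, -1.0]]
contact_force: [3.1, 1.8, -3.4]
grip_width: 0.229
grip_force: 25.0
```

Request:
jog_arm:
  deltas:
    - [[-1,0,0,-0.4,0],[-1,0,0,-0.8,0],[-1,0,0,-0.8,0]]

```text
time: 28.85
eef_pos: [0.6091, 0.0375, 0.0408]
eef_rot: [[0.943, 0.333, -0.0], [0.333, -0.943, 0.0], [0.0, -0.0, -1.0]]
contact_force: [2.9, 1.2, -2.4]
grip_width: 0.233
grip_force: 25.0
```

Request:
jog_arm:
  deltas:
    - [[-1,0,0,-0.5,0],[-1,0,0,-0.5,0],[-1,0,0,-0.5,0]]

```text
time: 29.15
eef_pos: [0.6091, 0.0374, 0.0402]
eef_rot: [[0.943, 0.333, -0.0], [0.333, -0.943, -0.0], [-0.0, 0.0, -1.0]]
contact_force: [2.8, 1.2, -2.9]
grip_width: 0.232
grip_force: 25.0
```

Request:
jog_arm:
  deltas:
    - [[-1,0,0,-0.4,0],[-1,0,0,-0.4,0],[-1,0,0,-0.4,0]]

```text
time: 29.45
eef_pos: [0.6092, 0.0374, 0.0399]
eef_rot: [[0.943, 0.333, 0.0], [0.333, -0.943, -0.0], [0.0, 0.0, -1.0]]
contact_force: [3.8, 1.2, -2.9]
grip_width: 0.23
grip_force: 25.0
```

Near the floor; now ease back to the stop.

Request:
jog_arm:
  deltas:
    - [[-1,0.5,0.2,-0.3,0],[-1,0.9,0.3,-0.3,0],[-1,1.4,0.5,-0.3,0],[-1,1.4,0.5,-0.3,0]]

```text
time: 29.85
eef_pos: [0.61, 0.0377, 0.0397]
eef_rot: [[0.943, 0.333, -0.001], [0.333, -0.943, -0.0], [-0.001, -0.0, -1.0]]
contact_force: [-0.6, -1.3, 3.5]
grip_width: 0.231
grip_force: 25.0
```

Request:
jog_arm:
  deltas:
    - [[-1,0.5,0.2,0,0],[-1,0.9,0.3,0,0],[-1,0.9,0.3,0,0]]

```text
time: 30.15
eef_pos: [0.6109, 0.038, 0.0397]
eef_rot: [[0.943, 0.333, -0.001], [0.333, -0.943, -0.0], [-0.001, -0.0, -1.0]]
contact_force: [-1.7, 0.5, 5.2]
grip_width: 0.234
grip_force: 25.0
```

Request:
jog_arm:
  deltas:
    - [[-1,0,0,0.4,0],[-1,0.5,0.2,0.4,0],[-1,0.5,0.2,0.4,0]]

```text
time: 30.45
eef_pos: [0.611, 0.038, 0.0398]
eef_rot: [[0.943, 0.333, -0.002], [0.333, -0.943, -0.0], [-0.002, -0.0, -1.0]]
contact_force: [-3.4, -1.8, 3.5]
grip_width: 0.236
grip_force: 25.0
```

Request:
jog_arm:
  deltas:
    - [[-1,0.5,0.2,0,0],[-1,0.5,0.2,0,0],[-1,0.5,0.2,0,0]]

```text
time: 30.75
eef_pos: [0.611, 0.038, 0.0398]
eef_rot: [[0.943, 0.333, -0.003], [0.333, -0.943, -0.0], [-0.003, -0.0, -1.0]]
contact_force: [-4.4, -1.7, 4.2]
grip_width: 0.229
grip_force: 25.0
```

At the stop (TCP stuck, force reversed). I'll let go, rise and look.

Request:
jog_arm:
  deltas:
    - [[-0.2,-0.4,-0.2,0,0],[0.1,-0.4,-0.2,0,0],[0.1,-0.4,-0.2,0,0],[0.1,-0.4,-0.2,0,0],[0.1,-0.4,-0.2,25,0],[0.3,-0.4,-0.2,60,0],[0.5,-5,-2,100,0],[0.5,-5,-2,100,0],[0.5,-5,-2,100,0],[0.5,-5,-2,100,0]]

```text
time: 31.75
eef_pos: [0.6067, 0.0371, 0.1389]
eef_rot: [[0.943, 0.334, -0.002], [0.334, -0.943, 0.0], [-0.001, -0.001, -1.0]]
contact_force: [-0.2, 0.5, -0.5]
grip_width: 0.756
grip_force: 0.0
```

Run:
```python
from h import *
shot('wrist','w6');f=ld('w6')
im=f['im'][180:340,213:413][:,:,::-1];cv2.imwrite('pics/c7.png',cv2.resize(im,None,fx=3.7,fy=3.7,interpolation=cv2.INTER_CUBIC))
P=cloud(f);m=(P[:,2]>.05)&(P[:,2]<.06)&(abs(P[:,0]-.61)<.035)&(abs(P[:,1]-.038)<.03);q=P[m];r=cv2.minAreaRect((q[:,:2]*1000).astype(np.float32));print(q[:,2].mean(),q[:,2].std(),r,gau(np.array(r[0])/1000))
A_=np.c_[q[:,:2],np.ones(len(q))];print('tilt',np.linalg.lstsq(A_,q[:,2],rcond=None)[0])
```

```text
0.05574039876158866 0.0008091996733127975 ((611.8265991210938, 39.42042541503906), (46.87556076049805, 21.984935760498047), 19.54668426513672) [-4.76270526 -1.10094879]
tilt [-0.0079766  -0.00045093  0.06064704]
```

View pics/c7.png

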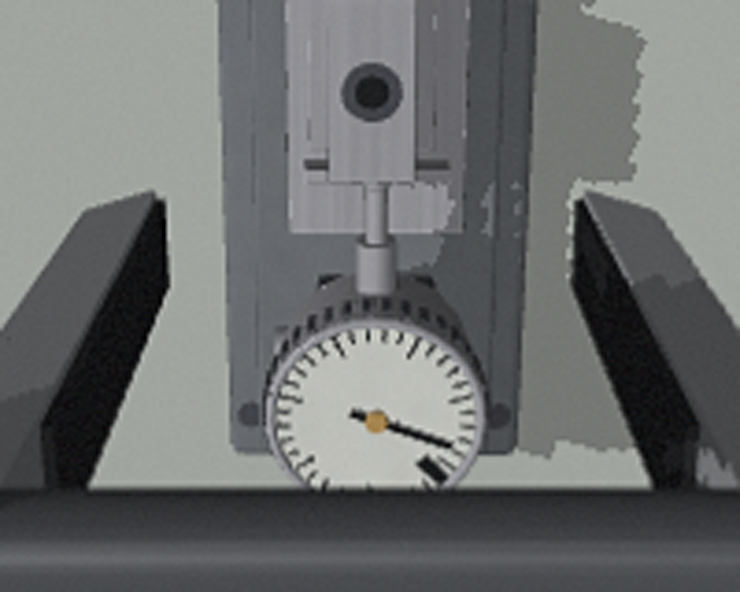

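The spacer lies flat and square in the cradle, with the pointer tip at (452,445) and the zero mark at (434,470). That is about 2.5 divisions below zero, as expected.

```bash
python3 -c "
from bench import ctrl
print(ctrl.finish_job())"
```

```text
the job is handed in; nothing more can be done
None
```

The job is handed in: I zeroed the dial on the master and set the master back upright on the pad; the spacer is seated in the comparator, reading about 2.5 mm below zero as expected, but the hand-in call returned no verdict.

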